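# Clamp the mainspring barrel and press its lid on

### The arm

A 6-joint arm with a two-finger parallel gripper is mounted at the origin on the work surface. World frame = base frame: x ahead of the robot, y to its left, z up, the work surface at z = 0. Lengths are in m, angles in rad, forces in N, time in s.
With the tool pointing down it reaches from about 0.25 to 0.85 m from the base axis. Payload 12.5 kg.
Tool frame: the origin (TCP) lies on the centre line of the jaws, within the pads' length; the fingertips stand 19 mm ahead of it and the grasp point (between the pads) is the TCP; z points along the fingers, y is the direction in which the jaws open and shut (so a half turn about z gives the same grasp; the last joint's range is limited). The gripper opens to 93 mm and grips with 3 to 60 N. Pads are 15 mm wide; open, the fingers measure 128 mm over their backs; the gripper's body (75 mm by 188 mm) begins 65 mm behind the grasp point.
Start: joints at [1.133, 0.351, 1.652, -0, 1.139, -0.085], TCP at [0.19, 0.516, 0.238] pointing down, gripper open.
Joint ranges: [-2.75, 2.75], [-0.79, 2.1], [0.01, 2.65], [-1.57, 4.71], [0.07, 3.14], [-2.87, 2.87]. Speed limits (rad/s): [2.22, 2.22, 2.79, 3.14, 3.14, 3.14].

### API

Orientations are given as a unit quaternion [x, y, z, w].
In Python, from plant import ctrl gives the robot as it stands.
- The arm moves only by the shell command python3 -m inch 'ROWS' [OPENING] [FORCE]. ROWS is JSON, a list of rows, each a list of 4 numbers: the shift along the tool's x, y, z in mm, then the turn about the tool's z in degrees. In form: [[x, y, z, roll], ...]. A call has 1 to 10 rows; each row is the pose to reach, as a shift and turn from the pose commanded when the call began, along the tool's axes at that moment; what a row does not reach only later rows make up. A row lasts 1/10 s, in which the tool goes at most 50 mm and 8.59 degrees, less where a joint would pass 70% of its speed; a pose out of reach is approached as far as the arm can. A call with a gripper value outside its range is refused whole. OPENING is the finger opening in mm, from 0 to 93, set as the call begins (- or left out, the last holds). The fingers move at their own pace and stop on an object; FORCE is the grip in N (left out, the last holds). Time passes only in rows, so rows that repeat a pose let the fingers close. It gives the time, the measured TCP pose, the force and the opening at its end, in the units of the state.
- ctrl.observe(): the state, without advancing time (a new reading comes with each control period).
- ctrl.get_image(name): name is "scene" or "top"; returns (picture, depth): 420x560x3 uint8, red, green, blue; 420x560 float32, m along the optical axis (not along the pixel's ray), 0 where there is no reading.
- ctrl.camera_info(name): a dict with "fov_y" (degrees; the focal length in pixels is half the picture's height over the tangent of half this angle, whatever the lens; pixels are square), "cx", "cy" (the principal point, pixels), "dist" ([k1, k2, p1, p2, k3] as OpenCV has them; the pictures are not rectified), "R" (3x3) and "t" (3): a world point X has camera coordinates R X + t. Camera axes: x right, y down, z forward; pixel columns grow to the right and rows downward; lengths in m; the calibration is good to about 2 mm. A picture is of the moment at which its call begins. camera_info takes no time and is no camera call.
- ctrl.hand_in(): hands the job in, once; it reports no verdict.
The state is a dict: "t": time; "q": joint angles; "joint_velocities": joint speeds; "joint_efforts": joint torques, N m; "position": TCP position; "eef_rot": TCP orientation; "force": force on the tool from outside, world axes, zero at the start; "moment": the same for the moment, N m; "width": finger opening in m.
Only numpy, scipy, OpenCV 4.12 (cv2) and the standard library are available. Lean on these libraries where they do the work, as an engineer would, in place of code of your own. Each camera call takes 0.05 s, during which the arm holds its last target. There are 200 camera calls.

### The job

Close the sliding jaw of the holder so that the open brass barrel is held snugly between the two V-jaws, and flip the cam lever all the way down to lock the jaw. Then fetch the loose lid, set it on the clamped barrel and press it down past the spring catches until it sits flush and level on the rim. Leave the clock movement, screwdriver, oil bottle and loupe where they are.

Things in the scene. Friction and masses are not known exactly. Their poses are not given: they have to be found in the camera images.
- holder: steel bed plate 110 (x) x 250 (y) x 15 mm of the barrel holder, fixed to the bench; origin at the centre of its underside, on the bench. Its y axis is the slide direction: fixed V-jaw at the -y end, sliding V-jaw towards the +y end. Both jaws are 64 mm wide, 90 degree Vs, their tops 45 mm above the bench. Its position and yaw vary.
- seat (a point): point on the bed's upper face (15 mm above the bench), at holder (0, -45) mm, where the barrel's centre lies once it is home in the fixed V; axes as the holder's.
- jaw (a joint): travel of the sliding jaw towards the fixed jaw (the holder's -y), in m: 0 fully open, about 0.044 when closed on the seated barrel, stop at 0.050 without a barrel. It slides with about 3 N while the lever is up; it is held by the cam when the lever is down.
- jaw_post (a point): centre of the top of the upright round steel post on the sliding jaw, by which it is pushed or pulled: diameter 14 mm, standing 33 mm above the jaw's top, its top 78 mm above the bench. Moves with the jaw; axes as the holder's.
- lever (a joint): angle of the cam lever in rad: 0 upright (free), growing as it is flipped over towards the holder's -x (the robot's side), 1.5 lying flat at its stop (locked). It stays where it is left; it turns about a level axis along the holder's y, and gets stiffer over the last third, where the cam bears on the bed.
- lever_pivot (a point): point on the cam lever's axis, mid-width of the lever, 38 mm above the bench and 38 mm from the post's axis along the holder's +y; rides on the sliding jaw; axes as the holder's.
- lever_end (a point): centre of the free end of the cam lever, 66 mm from its pivot; the lever is a flat steel bar 12 mm wide (along the holder's y) and 8 mm thick.
- barrel: mainspring barrel: loose open brass drum, outside diameter 60 mm, inside 54 mm, 38 mm high, standing on the bed between the jaws; origin at the centre of its underside, z up. Just under the rim three small spring catches stick 3.5 mm inwards from the wall.
- barrel_rim (a point): centre of the barrel's mouth at rim height, 38 mm above its underside; axes as the barrel's.
- lid: loose brass lid lying stub up on the bench, 43 mm high: flange 60 mm diameter, 3 mm thick; below it a plug 51 mm diameter, 10 mm deep, tapering to 42 mm over its lowest 6.5 mm; above it a round steel stub 12 mm diameter, 30 mm high. Origin: centre of the plug's underside, z along the stub. Loose on the barrel it rests on the catches about 5 mm proud; about 10 N presses it home.
- lid_flange (a point): centre of the flange's underside, 10 mm above the lid's origin; meets the rim when seated.
- lid_stub (a point): centre of the top of the lid's stub, 43 mm above the lid's origin.
- movement: bystander: brass skeleton clock movement, 75 x 75 x 105 mm, two plates on four pillars; origin at the centre of its underside.
- screwdriver: bystander: small screwdriver lying on the bench, 150 mm long, wooden handle; origin under its middle.
- oiler: bystander: small amber oil bottle, 36 mm diameter, 70 mm high; origin at the centre of its underside.
- loupe: bystander: black eye loupe, 40 mm diameter, 36 mm high; origin at the centre of its underside.

How it is judged:
By the outcome, as a careful person would: the job done as asked, in the order asked, and still so for the second after the job is handed in, with the robot touching nothing.
It also fails if it takes over 64 s, if anything falls off the work surface, if the arm or the gripper's body presses on something with over 40 N, if the wrist force passes 120 N, or if a joint passes its speed limit or range.

## Working session

There is one attempt and no reset: what is moved stays moved. The work goes in short steps, Python scripts to look and compute and a shell command to move; the robot and the scene stay as the last step left them, time stands still between calls to the robot, and variables do not carry over. Pictures are saved under pics/ and viewed, about 8 in all and at most 12, crops included, and the job is handed in when it is done.

```bash
mkdir -p pics; ls
cat > h.py <<'E'
import numpy as np, cv2
from plant import ctrl
def K(n):
    c=ctrl.camera_info(n); f=210/np.tan(np.radians(c["fov_y"])/2)
    return np.array([[f,0,c["cx"]],[0,f,c["cy"]],[0,0,1.]]),np.array(c["dist"],float),np.array(c["R"],float),np.array(c["t"],float)
def ray(n,uv):
    k,d,R,t=K(n); p=cv2.undistortPoints(np.array(uv,float).reshape(-1,1,2),k,d).reshape(-1,2)
    return -R.T@t, np.c_[p,np.ones(len(p))]@R
def onz(n,uv,z):
    o,r=ray(n,uv); return o+r*((z-o[2])/r[:,2])[:,None]
def proj(n,X):
    k,d,R,t=K(n); return cv2.projectPoints(np.array(X,float).reshape(-1,3),cv2.Rodrigues(R)[0],t,k,d)[0].reshape(-1,2)
def cloud(n,dep):
    v,u=np.mgrid[0:420,0:560]; o,r=ray(n,np.c_[u.ravel(),v.ravel()])
    return (o+r*dep.reshape(-1,1)).reshape(420,560,3)
def snap(n,name):
    im,d=ctrl.get_image(n); cv2.imwrite(f"pics/{name}.png",im[:,:,::-1]); np.savez(f"pics/{name}.npz",im=im,d=d); return im,d
E
python3 - <<'E'
from h import *
for n in("top","scene"):
    snap(n,n+"0"); k,d,R,t=K(n); print(n,k[0,0],d,(-R.T@t).round(3),R.round(2).tolist())
s=ctrl.observe(); print(s["eef_rot"],s["position"],s["t"])
E
```

```text
pics
top 426.2221933794409 [-0.02145868  0.          0.          0.          0.        ] [ 0.37  -0.033  1.016] [[0.01, -1.0, 0.0], [-0.98, -0.01, -0.2], [0.2, -0.0, -0.98]]
scene 514.6176550311401 [-0.13635213  0.          0.          0.          0.        ] [ 1.059 -0.62   0.938] [[0.75, 0.66, -0.0], [0.47, -0.54, -0.69], [-0.46, 0.52, -0.72]]
[ 1.75469903e-01  9.84484677e-01 -4.68581877e-04 -1.19199082e-04] [0.18989354 0.51589934 0.23717732] 0.1
```

View pics/top0.png

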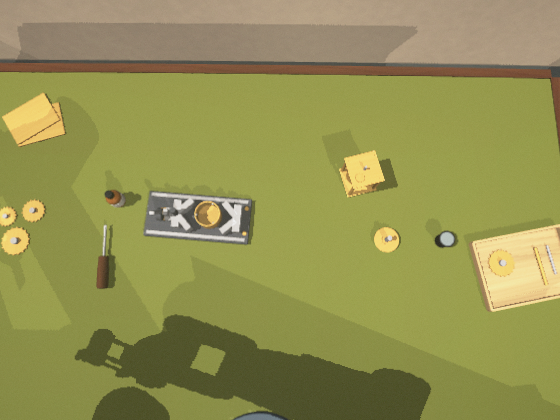

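View pics/scene0.png

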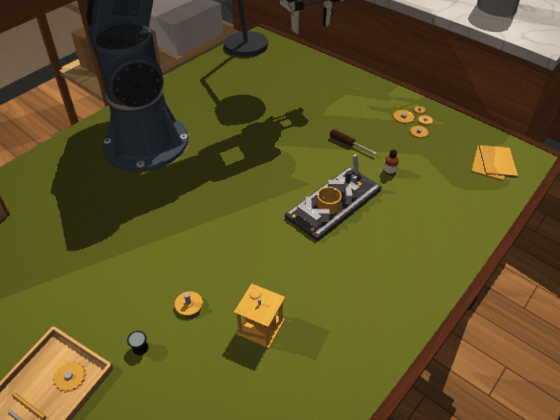

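Top view: the holder is at px (147–252, 192–243), with the barrel at (208,214) and the lever/post near (165,212). The lid is at (387,240) and the loupe at (446,239). The oiler is at (115,198), the screwdriver at (104,260) and the movement at (362,172). Next I measure them.

Run:
```python
from h import *
a=np.load("pics/top0.npz"); b=np.load("pics/scene0.npz")
A=cv2.resize(a["im"][180:255,135:265],None,fx=4.5,fy=4.5,interpolation=cv2.INTER_CUBIC)
B=cv2.resize(b["im"][145:240,280:390],None,fx=4.5,fy=4.5,interpolation=cv2.INTER_CUBIC)
cv2.imwrite("pics/c0.png",cv2.resize(np.vstack([np.pad(A,((0,0),(0,0),(0,0))),np.pad(B,((0,0),(0,A.shape[1]-B.shape[1]),(0,0)))]),None,fx=.78,fy=.78)[:,:,::-1])
T=cloud("top",a["d"]); im=a["im"]
# holder via depth: z>8mm in window
w=np.zeros((420,560),bool); w[180:255,135:265]=1
m=w&(T[:,:,2]>.009)&(T[:,:,2]<.1)
bed=w&(abs(T[:,:,2]-.015)<.004)
print("bench z",np.median(T[300:320,300:400,2]), "bed n",bed.sum(),"z hist",np.histogram(T[m][:,2],bins=np.arange(.008,.112,.006)))
r=cv2.minAreaRect(T[bed][:,:2].astype(np.float32)*1000);print("bed rect mm",r)
for lo,hi,nm in((.040,.048,"jawtops"),(.049,.057,"rim"),(.066,.084,"post"),(.085,.112,"lever")):
    q=w&(T[:,:,2]>lo)&(T[:,:,2]<hi)
    if q.sum(): v,u=np.nonzero(q); print(nm,q.sum(),"px",u.min(),u.max(),v.min(),v.max(),"mean",T[q].mean(0).round(4),"minarea",cv2.minAreaRect(T[q][:,:2].astype(np.float32)*1000))
# lid
w=np.zeros((420,560),bool); w[220:260,365:410]=1
for lo,hi in((.005,.018),(.03,.05)):
    q=w&(T[:,:,2]>lo)&(T[:,:,2]<hi); 
    if q.sum(): print("lid",q.sum(),T[q].mean(0).round(4),cv2.minEnclosingCircle(T[q][:,:2].astype(np.float32)*1000))
```

```text
bench z -0.0009995802676284749 bed n 2837 z hist (array([1277, 1845,  213,   80,   85,  487,  413,  111,   11,    8,   12,
         28,    4,    4,    3,    9,    0]), array([0.008, 0.014, 0.02 , 0.026, 0.032, 0.038, 0.044, 0.05 , 0.056,
       0.062, 0.068, 0.074, 0.08 , 0.086, 0.092, 0.098, 0.104, 0.11 ]))
bed rect mm ((560.37060546875, 160.1857147216797), (250.59642028808594, 107.99370574951172), 85.82969665527344)
jawtops 801 px 155 241 198 232 mean [0.5586 0.1396 0.0439] minarea ((560.540771484375, 152.73831176757812), (196.9783477783203, 74.3541259765625), 85.51526641845703)
rim 135 px 156 219 201 225 mean [0.5607 0.1504 0.0517] minarea ((569.4263305664062, 172.66839599609375), (143.84446716308594, 56.85735321044922), 79.17662811279297)
post 44 px 156 175 208 214 mean [0.5613 0.2128 0.0755] minarea ((559.66259765625, 220.3511199951172), (12.245924949645996, 41.646331787109375), 10.447282791137695)
lever 27 px 149 155 211 214 mean [0.5526 0.2441 0.0976] minarea ((552.6885986328125, 244.71438598632812), (10.148174285888672, 10.85085678100586), 9.817798614501953)
lid 461 [ 0.5121 -0.2904  0.012 ] ((512.8695068359375, -291.44488525390625), 30.139371871948242)
lid 27 [ 0.5118 -0.2902  0.0399] ((512.1497192382812, -290.5103759765625), 5.856902122497559)
```

View pics/c0.png

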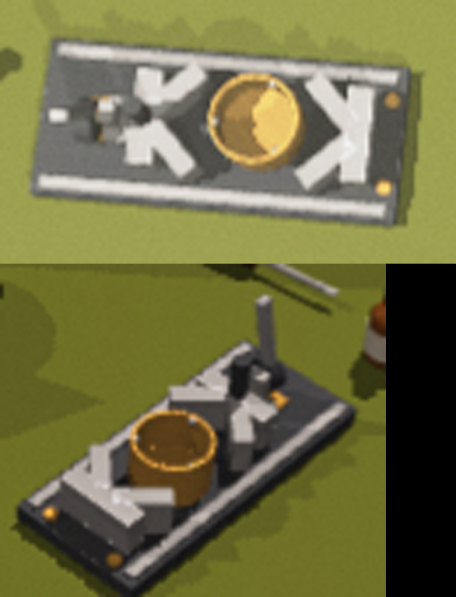

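The crop shows the dark post at about px (164,211) in the top view. The lever stands nearly upright behind it, and the barrel sits between the jaws. Next I refine the post, lever and barrel in the holder frame using both views, and compute the first move.

```bash
cat >> h.py <<'E'
C=np.array([.5604,.1602]); YAW=np.radians(-4.17)
Rh=np.array([[np.cos(YAW),-np.sin(YAW)],[np.sin(YAW),np.cos(YAW)]])
def toh(P): P=np.array(P,float).copy(); P[...,:2]=(P[...,:2]-C)@Rh; return P
def tow(p): p=np.array(p,float).copy(); p[...,:2]=C+Rh@p[...,:2]; return p
from scipy.spatial.transform import Rotation as Ro
def shift(target,ang=None,pos=None):
    "mm shift in tool axes from current pose to world target; roll deg so that tool y has world angle ang (mod 180)"
    s=ctrl.observe(); R=Ro.from_quat(s["eef_rot"]).as_matrix(); d=R.T@(np.array(target)-(s["position"] if pos is None else pos))*1000
    a=np.degrees(np.arctan2(R[1,1],R[0,1])); r=None if ang is None else (-(ang-a)+90)%180-90
    return d.round(1),r,"q6",s["q"][5]
E
python3 - <<'E'
from h import *
for n in("top","scene"):
    a=np.load(f"pics/{n}0.npz"); H=toh(cloud(n,a["d"])); x,y,z=H[...,0],H[...,1],H[...,2]
    w=(abs(x)<.08)&(abs(y)<.13)
    def rep(nm,q):
        P=H[q]*1000
        if len(P): print(n,nm,len(P),"mean",P.mean(0).round(1),"min",P.min(0).round(1),"max",P.max(0).round(1))
    rep("bed",w&(abs(z-.015)<.003))
    rep("posttop",w&(z>.072)&(z<.083)&(y<.066)); rep("postbody",w&(z>.05)&(z<.083)&(y>.03)&(y<.066))
    for lo in(.06,.07,.08,.09,.097): rep("lever%g"%lo,w&(z>lo)&(z<lo+.01)&(y>.068))
    q=w&(z>.0495)&(z<.057)&(y<.03); rep("rim",q)
    P=H[q][:,:2]; s=np.linalg.lstsq(np.c_[2*P,np.ones(len(P))],(P**2).sum(1),rcond=None)[0]; print("circle",s[:2]*1000,np.sqrt(s[2]+s[0]**2+s[1]**2)*1000)
    rep("fixedjaw",w&(abs(z-.044)<.004)&(y<-.06)); rep("slidejaw",w&(abs(z-.044)<.003)&(y>.0)&(y<.06))
print(shift(tow([0,.045,.14]),np.degrees(YAW)))
E
```

```text
top bed 2398 mean [-4.3  3.1 14.7] min [ -54.  -125.3   12. ] max [ 54.  125.3  18. ]
top posttop 32 mean [-1.3 46.  75.8] min [-7.7 39.7 72.1] max [ 4.7 53.  79.3]
top postbody 54 mean [-2.  45.  68.7] min [-7.7 39.3 50. ] max [ 5.6 65.6 79.3]
top lever0.06 7 mean [-6.3 79.7 64.3] min [-10.4  78.4  60.2] max [-2.9 81.3 69.4]
top lever0.07 4 mean [-9.1 79.3 75.9] min [-11.5  78.   70.7] max [-6.2 80.7 78.6]
top lever0.08 7 mean [-11.2  79.6  85.2] min [-15.   78.9  80.4] max [-7.8 82.  88.5]
top lever0.09 13 mean [-13.4  82.9  97.8] min [-17.9  78.   90.4] max [-10.1  90.  100. ]
top lever0.097 19 mean [-14.8  84.4 100.4] min [-18.2  78.   98. ] max [-10.7  90.  102.8]
top rim 100 mean [  2.  -27.8  51.8] min [-24.8 -57.5  49.6] max [32.2  1.1 56. ]
circle [  3.23559197 -28.73582443] 27.503107332913743
top fixedjaw 366 mean [ -0.1 -86.6  43.7] min [ -36.3 -105.9   40.1] max [ 37.5 -60.4  47.6]
top slidejaw 311 mean [-0.8 33.6 43.9] min [-36.4   7.7  41. ] max [38.  55.2 47. ]
scene bed 1207 mean [ 20.6 -13.9  15. ] min [ -51.1 -127.8   12. ] max [ 61.4 125.5  18. ]
scene posttop 24 m
[... 295 characters left out ...]
 3.9 94.1 79.9]
scene lever0.08 14 mean [-4.7 81.7 86.5] min [-9.3 77.1 81.3] max [-1.3 88.5 89.9]
scene lever0.09 16 mean [-6.4 82.9 94.7] min [-12.1  78.3  90.2] max [-0.9 91.9 99.3]
scene lever0.097 15 mean [ -7.9  82.7 101.3] min [-13.9  77.4  98.5] max [ -0.9  89.8 104.7]
scene rim 101 mean [  8.4 -30.6  52. ] min [-21.5 -72.3  49.5] max [38.5 23.3 55.6]
circle [  8.30990218 -28.65948353] 29.02722564460425
scene fixedjaw 300 mean [  6.7 -88.   44.1] min [ -34.1 -108.9   40.1] max [ 43.5 -60.5  47.9]
scene slidejaw 226 mean [ 5.  33.2 44.1] min [-34.7   4.   41.1] max [41.7 55.8 46.9]
(array([-458.2, -162.4,   97.3]), np.float64(73.95799011983297), 'q6', np.float64(-0.08460236805480158))
```

```bash
python3 -m inch '[[-45,-16,0,8],[-91,-32,10,16],[-137,-48,20,24],[-183,-64,30,32],[-229,-80,40,40],[-275,-97,50,48],[-320,-113,60,56],[-366,-130,70,64],[-412,-146,75,72],[-458,-162,80,74]]' 50
python3 -m inch '[[0,0,0,0],[0,0,0,0],[0,0,0,0]]'
python3 - <<'E'
from h import *
print(shift(tow([0.001,.0455,.070]),np.degrees(YAW))); print(toh(ctrl.observe()["position"]),ctrl.observe()["force"])
snap("top","top1")
E
```

```text
t: 1.1
position: [0.5649, 0.2042, 0.157]
eef_rot: [0.734, 0.679, -0.0, -0.0]
force: [0.2, 0.4, 0.3]
width: 0.0501
t: 1.4
position: [0.563, 0.2065, 0.1575]
eef_rot: [0.732, 0.681, -0.0, -0.0]
force: [0.1, 0.2, 0.0]
width: 0.0502
(array([-0.8,  1.9, 87.5]), np.float64(0.01764165174361665), 'q6', np.float64(0.3462096142562305))
[-0.00079161  0.04635516  0.15749556] [0.071521   0.16873512 0.04322393]
```

```bash
python3 -m inch '[[-1,2,25,0],[-1,2,50,0],[-1,2,70,0],[-1,2,80,0],[-1,2,87,0],[-1,2,87,0]]' 50
python3 -m inch '[[0,0,0,0],[0,0,0,0],[0,0,0,0],[0,0,0,0],[0,0,0,0],[0,0,0,0]]' 0 8
python3 -c "
from h import *
s=ctrl.observe();print(toh(s['position']),s['force'])"
```

```text
t: 2.05
position: [0.5654, 0.2051, 0.0705]
eef_rot: [0.732, 0.681, -0.0, -0.0]
force: [0.4, 0.1, 0.4]
width: 0.0501
t: 2.65
position: [0.5653, 0.2047, 0.0708]
eef_rot: [0.733, 0.681, -0.0, -0.0]
force: [-3.8, 0.7, 4.2]
width: 0.0135
[0.00167405 0.04476599 0.07078288] [-3.76770438  0.65663978  4.15291004]
```

```bash
python3 -m inch '[[-5,0,0,0],[-10,0,0,0],[-15,0,0,0],[-20,0,0,0],[-25,0,0,0],[-30,0,0,0],[-34,0,0,0],[-37,0,0,0],[-39,0,0,0],[-40,0,0,0]]' 0 25
python3 -m inch '[[-1,0,0,0],[-2,0,0,0],[-3,0,0,0],[-3,0,0,0]]'
python3 -c "
from h import *
s=ctrl.observe();print(toh(s['position']),s['force'])"
```

```text
t: 3.65
position: [0.5625, 0.1663, 0.0708]
eef_rot: [0.733, 0.68, 0.001, -0.001]
force: [-3.7, 16.0, 0.7]
width: 0.0135
t: 4.05
position: [0.5624, 0.1655, 0.0708]
eef_rot: [0.733, 0.68, 0.002, -0.002]
force: [-2.6, 28.5, -1.2]
width: 0.0136
[0.00162468 0.00540296 0.07082325] [-2.59266916 28.51810686 -1.24238885]
```

Run:
```python
from h import *
B,_=snap("scene","s2"); A,_=snap("top","t2")
A=cv2.resize(A[175:260,140:260],None,fx=5,fy=5,interpolation=cv2.INTER_CUBIC)[:300]
B=cv2.resize(B[140:240,280:400],None,fx=5,fy=5,interpolation=cv2.INTER_CUBIC)[:,:]
cv2.imwrite("pics/c2.png",cv2.resize(np.vstack([A,B]),None,fx=.74,fy=.74)[:,:,::-1])
```

```text
(no output)
```

View pics/c2.png

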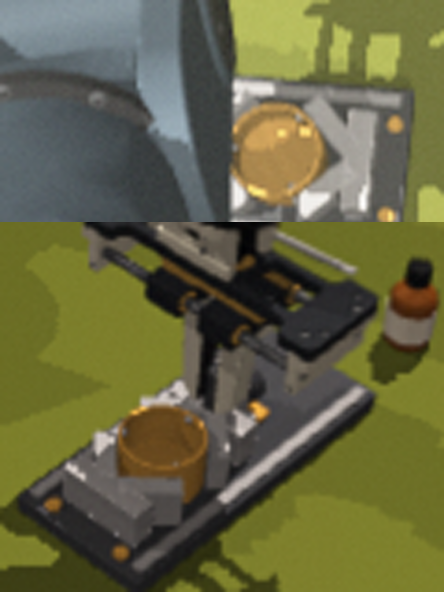

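The jaws appear closed around the barrel. I'll check the barrel centre against the seat.

```bash
cat >> h.py <<'E'
def rim(n,name,zlo=.0495,zhi=.057,ylo=-.085,yhi=-.005):
    a=np.load(f"pics/{name}.npz"); im=a["im"]; H=toh(cloud(n,a["d"])); x,y,z=H[...,0],H[...,1],H[...,2]
    hsv=cv2.cvtColor(im,cv2.COLOR_RGB2HSV)
    q=(abs(x)<.045)&(y>ylo)&(y<yhi)&(z>zlo)&(z<zhi)&(hsv[...,0]<26)&(hsv[...,1]>110)
    (c,r)=cv2.minEnclosingCircle((H[q][:,:2]*1000).astype(np.float32)); 
    # ellipse of brass pixels' hull cast on the rim plane
    P=H[q][:,:2]; s=np.linalg.lstsq(np.c_[2*P,np.ones(len(P))],(P**2).sum(1),rcond=None)[0]
    return q.sum(),np.round(c,1),round(r,1),(s[:2]*1000).round(1),H[q].min(0).round(3),H[q].max(0).round(3)
E
python3 - <<'E'
from h import *
for n,a in(("top","top0"),("top","t2"),("scene","scene0"),("scene","s2")): print(a,*rim(n,a))
for n,a in(("top","top0"),("top","t2"),("scene","scene0"),("scene","s2")):
    d=np.load(f"pics/{a}.npz"); H=toh(cloud(n,d["d"])); q=(abs(H[...,0])<.05)&(H[...,1]<-.075)&(H[...,1]>-.125)&(abs(H[...,2]-.044)<.003); print(a,"fixedback",H[q].min(0).round(4),H[q].max(0).round(4),np.percentile(H[q][:,1],[2,98]).round(4))
E
```

```text
top0 71 [  3.  -29.4] 29.4 [  3.2 -29.3] [-0.025 -0.058  0.05 ] [ 0.032 -0.006  0.056]
t2 74 [  0.8 -45.2] 29.2 [  0.4 -45.3] [-0.028 -0.074  0.05 ] [ 0.029 -0.019  0.056]
scene0 80 [  7.5 -29.6] 31.3 [  8.1 -29.5] [-0.021 -0.06   0.05 ] [ 0.038 -0.006  0.056]
s2 85 [  5.8 -45.2] 31.8 [  5.2 -45.6] [-0.025 -0.076  0.05 ] [ 0.034 -0.013  0.055]
top0 fixedback [-0.0309 -0.1059  0.041 ] [ 0.0308 -0.0751  0.047 ] [-0.1051 -0.0755]
t2 fixedback [-0.0306 -0.1058  0.041 ] [ 0.0306 -0.075   0.047 ] [-0.1051 -0.076 ]
scene0 fixedback [-0.0278 -0.1089  0.041 ] [ 0.0369 -0.0756  0.0469] [-0.1068 -0.0766]
s2 fixedback [-0.0287 -0.1098  0.041 ] [ 0.0377 -0.0751  0.0469] [-0.1069 -0.0761]
```

Barrel centre is at holder (0.5, −45.2) mm against a seat of (0, −45), so it is home and the jaw is tight on it. Next I release the post and go to the lever.

```bash
python3 -m inch '[[0,0,0,0],[0,0,0,0],[0,0,0,0],[0,0,-20,0],[0,0,-50,0],[0,0,-75,0],[0,0,-75,0]]' 50
python3 -c "
from h import *
s=ctrl.observe();print(toh(s['position']),s['force']);print(shift(tow([.035,.044,.145])))
snap('top','t3');snap('scene','s3');
for n,a in (('top','t3'),('scene','s3')):
  H=toh(cloud(n,np.load(f'pics/{a}.npz')['d'])); x,y,z=H[...,0],H[...,1],H[...,2]
  for lo in(.06,.08,.09,.097):
    q=(abs(x)<.05)&(y>.03)&(y<.07)&(z>lo)&(z<lo+.01)
    if q.any(): print(a,lo,q.sum(),(H[q].mean(0)*1000).round(1),(H[q].min(0)*1000).round(1),(H[q].max(0)*1000).round(1))
  q=(abs(x)<.02)&(y>-.01)&(y<.025)&(z>.07)&(z<.083)
  if q.any(): print('post',(H[q].mean(0)*1000).round(1))
"
```

```text
t: 4.85
position: [0.5643, 0.1618, 0.1489]
eef_rot: [0.733, 0.68, 0.002, 0.002]
force: [0.2, 0.6, 0.1]
width: 0.0497
[0.00377754 0.00183698 0.14889618] [0.15272101 0.56338725 0.12882047]
(array([42.2, 31.2,  4.1]), None, 'q6', np.float64(0.27401838560843084))
s3 0.06 15 [ 0.8 43.9 65.7] [-4.4 37.8 61.5] [ 5.3 52.7 69.8]
s3 0.08 7 [-6.9 41.6 85. ] [-10.8  40.4  80.9] [-2.9 42.8 88.3]
s3 0.09 15 [-8.  42.4 95.6] [-12.4  38.9  90.6] [-2.9 49.5 99.9]
s3 0.097 11 [ -9.6  45.2 100.9] [-12.8  41.   98.2] [ -5.9  52.5 104.5]
post [ 5.6  6.2 76.6]
```

```bash
python3 -m inch '[[20,20,0,0],[42,31,0,0],[42,31,4,0],[42,31,4,0],[42,31,4,0],[42,31,4,0],[42,31,4,0]]' 0
python3 -m inch '[[0,0,20,0],[0,0,33,0],[0,0,33,0],[0,0,33,0]]'
python3 -c "
from h import *
s=ctrl.observe();print(toh(s['position']),s['force'],s['width']);print(shift(tow([.0103,.044,.1127])))"
```

```text
t: 5.65
position: [0.5964, 0.2009, 0.1417]
eef_rot: [0.733, 0.68, -0.0, -0.0]
force: [0.9, -0.2, -0.4]
width: 0.0013
t: 6.05
position: [0.5966, 0.2014, 0.1087]
eef_rot: [0.733, 0.681, -0.0, -0.0]
force: [0.4, 0.4, 0.3]
width: 0.0009
[0.03311782 0.04367796 0.10873107] [0.37453073 0.42026251 0.25240461] 0.0009238094104938683
(array([  0.3, -22.8,  -4. ]), None, 'q6', np.float64(0.32524895460572123))
```

```bash
python3 -m inch '[[0,-15,-4,0],[0,-23,-4,0],[0,-31,-2,0],[0,-39,1,0],[0,-46,5,0],[0,-53,10,0],[0,-59,17,0],[0,-64,23,0],[0,-67,29,0],[0,-68,33,0]]'
python3 -c "
from h import *
s=ctrl.observe();print(toh(s['position']),s['force'],s['width'])"
```

```text
t: 7.05
position: [0.5283, 0.2065, 0.0754]
eef_rot: [0.733, 0.681, -0.0, -0.0]
force: [-1.7, -0.2, 7.1]
width: 0.0005
[-0.0354078   0.04386963  0.07542496] [-1.69450632 -0.24594102  7.12168994] 0.0005230715663762065
```

```bash
python3 -m inch '[[0,-1,3,0],[0,-2,5,0],[0,-2,8,0],[0,-2,10,0],[0,-2,12,0],[0,-2,12,0]]'
python3 -m inch '[[0,0,1,0],[0,0,2,0],[0,0,2,0]]'
python3 -c "
from h import *
s=ctrl.observe();print(toh(s['position']),s['force'],s['width'])"
```

```text
t: 7.65
position: [0.5267, 0.2066, 0.0641]
eef_rot: [0.733, 0.681, -0.0, -0.0]
force: [-5.0, -3.3, 12.5]
width: 0.0002
t: 7.95
position: [0.5268, 0.2067, 0.0634]
eef_rot: [0.733, 0.681, -0.0, -0.0]
force: [-10.1, -6.0, 29.3]
width: 0.0003
[-0.03691318  0.04389265  0.06341089] [-10.09760625  -6.02800896  29.3088396 ] 0.00030864672426481065
```

```bash
python3 -m inch '[[0,0,-25,0],[0,0,-70,0],[-40,0,-110,0],[-90,0,-110,0],[-140,0,-110,0],[-190,0,-110,0],[-240,0,-110,0],[-290,0,-110,0],[-340,0,-110,0],[-390,0,-110,0]]' 50
python3 -m inch '[[-40,0,0,0],[-40,0,0,0],[-40,0,0,0],[-40,0,0,0]]'
python3 - <<'E'
from h import *
B,_=snap("scene","s4"); A,_=snap("top","t4")
for n,a in(("top","t4"),("scene","s4")):
    print(a,*rim(n,a))
    H=toh(cloud(n,np.load(f"pics/{a}.npz")["d"])); x,y,z=H[...,0],H[...,1],H[...,2]
    q=(x<-.015)&(x>-.09)&(y>.036)&(y<.052)&(z>.025)&(z<.1)
    print("lever",q.sum(),(H[q].mean(0)*1000).round(1),(H[q].min(0)*1000).round(1),(H[q].max(0)*1000).round(1), "slope dz/dx",np.polyfit(x[q],z[q],1)[0])
    q=(abs(x)<.02)&(y>-.01)&(y<.025)&(z>.07)&(z<.083); print("post",(H[q].mean(0)*1000).round(1))
A=cv2.resize(A[175:260,140:260],None,fx=5,fy=5,interpolation=cv2.INTER_CUBIC)
B=cv2.resize(B[140:240,280:400],None,fx=5,fy=5,interpolation=cv2.INTER_CUBIC)
cv2.imwrite("pics/c4.png",cv2.resize(np.vstack([A,B]),None,fx=.64,fy=.64)[:,:,::-1])
s=ctrl.observe(); print(s["position"],s["force"])
E
```

```text
t: 8.95
position: [0.4978, -0.1796, 0.1713]
eef_rot: [0.733, 0.681, -0.0, -0.0]
force: [0.4, -0.4, 0.1]
width: 0.05
t: 9.35
position: [0.4955, -0.2165, 0.1713]
eef_rot: [0.732, 0.681, -0.0, -0.0]
force: [0.8, 0.6, -0.5]
width: 0.05
t4 68 [ -1.3 -45.2] 29.5 [ -0.4 -45.4] [-0.028 -0.074  0.05 ] [ 0.027 -0.016  0.057]
lever 118 [-40.   45.7  43.5] [-64.4  40.1  34.8] [-15.2  51.9  49.2] slope dz/dx -0.0602789451723983
post [-0.9  7.8 76. ]
s4 84 [  5.5 -45.7] 32.3 [  4.6 -45.9] [-0.025 -0.077  0.05 ] [ 0.034 -0.016  0.057]
lever 69 [-40.2  44.5  43.6] [-60.6  38.1  37.9] [-15.6  52.   48.2] slope dz/dx -0.010898395943506464
post [ 5.8  6.4 76.2]
[ 0.49569991 -0.21625421  0.17156012] [-0.06943768 -0.25365336 -0.02927694]
```

View pics/c4.png

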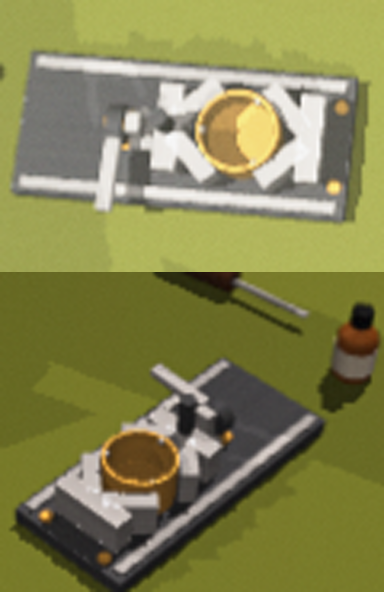

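The lever lies flat (slope ≈ −0.06, about 1.5 rad) and the barrel is still at −45.2…−45.7 mm. Next is the lid.

Run:
```python
from h import *
for n in("top","scene"):
    H=cloud(n,np.load(f"pics/{n}0.npz")["d"]); 
    w=np.hypot(H[...,0]-.512,H[...,1]+.29)<.045
    for lo,hi in((.008,.017),(.02,.036),(.037,.047)):
        q=w&(H[...,2]>lo)&(H[...,2]<hi); c,r=cv2.minEnclosingCircle((H[q][:,:2]*1000).astype(np.float32)); print(n,lo,q.sum(),(H[q].mean(0)*1000).round(1),np.round(c,1),round(r,1))
print(shift([.512,-.2907,.037],np.degrees(YAW)))
```

```text
top 0.008 451 [ 512.1 -290.5   12. ] [ 512.5 -290.9] 29.9
top 0.02 11 [ 510.8 -287.5   27.8] [ 511.9 -290. ] 5.7
top 0.037 22 [ 512.2 -290.6   41.6] [ 512.1 -290.5] 5.9
scene 0.008 477 [ 518.2 -292.5   12.6] [ 515.  -291.6] 31.7
scene 0.02 23 [ 519.3 -293.4   27.9] [ 517.6 -292.7] 6.3
scene 0.037 31 [ 517.  -291.8   41.8] [ 516.6 -291.4] 6.0
(array([-73.1,  21.6, 134.5]), np.float64(0.04440564203312647), 'q6', np.float64(-0.4255769421737749))
```

```bash
python3 -m inch '[[-40,12,20,0],[-73,22,50,0],[-73,22,85,0],[-73,22,110,0],[-73,22,125,0],[-73,22,134,0],[-73,22,134,0],[-73,22,134,0]]' 50
python3 -m inch '[[0,0,0,0],[0,0,0,0],[0,0,0,0],[0,0,0,0],[0,0,0,0],[0,0,0,0]]' 0 30
python3 -m inch '[[0,0,-10,0],[0,0,-40,0],[0,0,-80,0],[0,0,-100,0],[0,0,-100,0],[0,0,-100,0]]'
python3 - <<'E'
from h import *
s=ctrl.observe(); p=s["position"]; print(p,s["force"],s["width"])
print(shift(tow([0,-.0453,.115]),np.degrees(YAW)))
for n in("top","scene"):
    A,_=snap(n,n[0]+"5"); H=cloud(n,np.load(f"pics/{n[0]}5.npz")["d"])
    hsv=cv2.cvtColor(A,cv2.COLOR_RGB2HSV)
    q=(np.hypot(H[...,0]-p[0],H[...,1]-p[1])<.05)&(H[...,2]>.09)&(H[...,2]<.125)&(hsv[...,0]<28)&(hsv[...,1]>110)
    if q.sum()>5: c,r=cv2.minEnclosingCircle((H[q][:,:2]*1000).astype(np.float32)); print(n,q.sum(),(H[q].mean(0)*1000).round(1),np.round(c,1),r,(H[q].max(0)*1000).round(1))
    if n=="scene":
        u,v=proj(n,p)[0].astype(int); cv2.imwrite("pics/c5.png",cv2.resize(A[v-50:v+60,u-60:u+60],None,fx=4,fy=4,interpolation=cv2.INTER_CUBIC)[:,:,::-1])
E
```

```text
t: 10.25
position: [0.5128, -0.2919, 0.0387]
eef_rot: [0.732, 0.681, 0.0, 0.001]
force: [0.1, 0.2, 0.1]
width: 0.0499
t: 10.85
position: [0.5121, -0.2919, 0.0377]
eef_rot: [0.733, 0.681, 0.0, 0.0]
force: [-0.0, -0.4, 0.7]
width: 0.0115
t: 11.45
position: [0.5119, -0.2917, 0.1374]
eef_rot: [0.733, 0.681, -0.0, -0.0]
force: [-0.3, 0.4, -1.3]
width: 0.0112
[ 0.51187686 -0.29171006  0.13744661] [-0.29481348  0.36825739 -1.26276725] 0.011169502477365444
(array([409. ,  15.2,  22.5]), np.float64(-0.04451658827241545), 'q6', np.float64(-0.5234362621888772))
top 11 [ 524.3 -265.7  111.7] [ 523.8 -266. ] 10.242419242858887 [ 532.7 -261.1  113.7]
scene 258 [ 516.3 -305.2  111.9] [ 514.8 -290.5] 30.77128028869629 [ 544.2 -280.7  123.2]
```

View pics/c5.png

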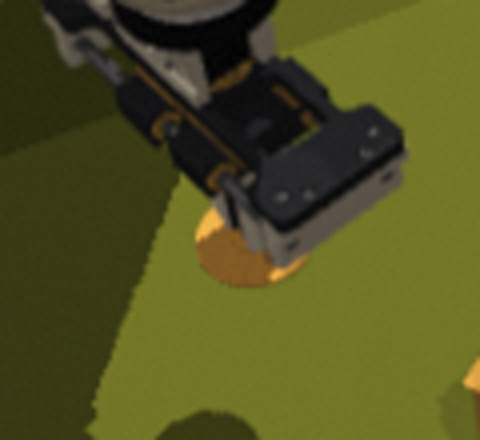

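```bash
python3 -m inch '[[30,1,0,0],[75,3,0,0],[122,5,0,0],[170,6,0,0],[218,8,0,0],[266,10,0,0],[314,12,0,0],[355,13,0,0],[388,14,0,0],[408,15,0,0]]'
python3 -m inch '[[0,0,0,0],[0,0,0,0],[0,0,10,0],[0,0,20,0],[0,0,28,0],[0,0,28,0],[0,0,28,0]]'
python3 - <<'E'
from h import *
s=ctrl.observe(); print(toh(s["position"]),s["force"],s["width"])
print(shift(tow([0,-.0463,.0857]),np.degrees(YAW)))
for n in("top","scene"):
    A,_=snap(n,n[0]+"6")
    H=toh(cloud(n,np.load(f"pics/{n[0]}6.npz")["d"])); hsv=cv2.cvtColor(A,cv2.COLOR_RGB2HSV)
    for lo,hi in((.0795,.09),(.0495,.057)):
        q=(abs(H[...,0])<.045)&(abs(H[...,1]+.045)<.04)&(H[...,2]>lo)&(H[...,2]<hi)&(hsv[...,0]<28)&(hsv[...,1]>110)
        if q.sum()>5: c,r=cv2.minEnclosingCircle((H[q][:,:2]*1000).astype(np.float32)); print(n,lo,q.sum(),(H[q].mean(0)*1000).round(1),np.round(c,1),round(r,1))
B=np.load("pics/s6.npz")["im"]; cv2.imwrite("pics/c6.png",cv2.resize(B[130:240,270:400],None,fx=5,fy=5,interpolation=cv2.INTER_CUBIC)[:,:,::-1])
E
```

```text
t: 12.55
position: [0.5563, 0.1163, 0.1362]
eef_rot: [0.732, 0.681, -0.001, -0.001]
force: [-0.3, -0.2, -0.8]
width: 0.0111
t: 13.25
position: [0.557, 0.1137, 0.1094]
eef_rot: [0.733, 0.681, -0.0, -0.0]
force: [0.8, 0.9, -1.3]
width: 0.0111
[-2.29015191e-06 -4.66504602e-02  1.09379025e-01] [ 0.80969211  0.86357883 -1.28494709] 0.011136967012991541
(array([ 0.4,  0. , 23.7]), np.float64(-0.06280789508745954), 'q6', np.float64(0.1933120825738981))
scene 0.0795 229 [  8.3 -54.   84.5] [  3.7 -47.2] 31.6
scene 0.0495 55 [ 15.9 -55.5  52.6] [  5.2 -46.2] 30.3
```

View pics/c6.png

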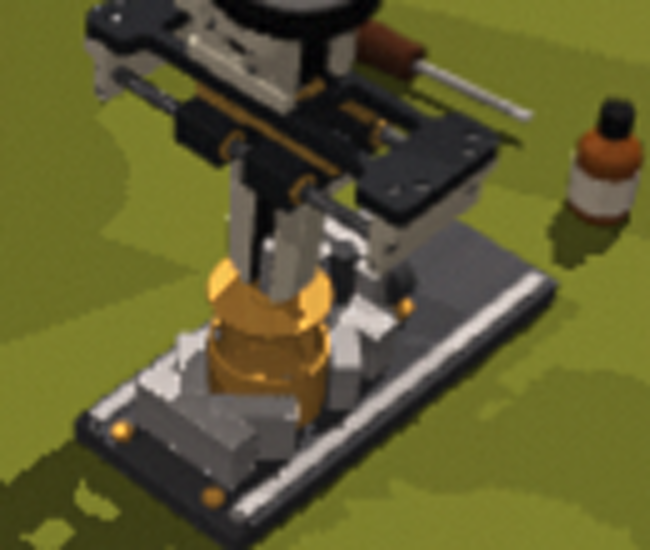

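The lid is over the mouth; in the same view it sits about 1 mm short in x and in y. I'll shift it +1/+1 and lower it.

```bash
python3 -m inch '[[1,1,0,0],[1,1,8,0],[1,1,15,0],[1,1,19,0],[1,1,22,0],[1,1,23,0],[1,1,24,0],[1,1,24,0]]'
python3 -c "
from h import *
s=ctrl.observe(); print(toh(s['position']),s['force'],s['moment'],s['width'])"
```

```text
t: 14.15
position: [0.5582, 0.1149, 0.0857]
eef_rot: [0.733, 0.681, 0.0, 0.0]
force: [-0.3, 0.1, -1.0]
width: 0.0114
[ 0.00106309 -0.04538838  0.08566702] [-0.26586718  0.06905645 -0.95147879] [-0.10449872  0.10133802  0.01677621] 0.011405953609328123
```

```bash
python3 -m inch '[[0,0,1,0],[0,0,2,0],[0,0,3,0],[0,0,3,0]]' 0 50
python3 -m inch '[[0,0,1,0],[0,0,2,0],[0,0,2,0]]'
python3 -c "
from h import *
s=ctrl.observe(); print(toh(s['position']),s['force'],s['moment'],s['width'])"
```

```text
t: 14.55
position: [0.5586, 0.1148, 0.0832]
eef_rot: [0.733, 0.681, 0.0, 0.0]
force: [0.5, -0.6, 3.3]
width: 0.011
t: 14.85
position: [0.5586, 0.1148, 0.0809]
eef_rot: [0.733, 0.681, 0.0, 0.0]
force: [2.6, 0.4, 0.2]
width: 0.0108
[ 0.00150582 -0.04540145  0.08088427] [2.55150466 0.37089331 0.21262646] [-0.2340153  -0.29413893  0.01141489] 0.010785733759237708
```

```bash
python3 -m inch '[[0,0,1,0],[0,0,1,0],[0,0,2,0],[0,0,2,0]]'
python3 -c "
from h import *
s=ctrl.observe(); print(toh(s['position']),s['force'],s['moment'],s['width'])"
```

```text
t: 15.25
position: [0.5587, 0.1148, 0.0805]
eef_rot: [0.733, 0.681, 0.001, 0.001]
force: [-5.8, -2.6, 22.9]
width: 0.011
[ 0.00161909 -0.04541421  0.08052231] [-5.82421008 -2.58653915 22.94645521] [-0.44914265  1.24659276 -0.06069085] 0.011013518674191203
```

It bottomed at TCP z 80.5 mm against an expected 80.7. I'll release and look.

```bash
python3 -m inch '[[0,0,-2,0],[0,0,-2,0],[0,0,-2,0],[0,0,-2,0],[0,0,-30,0],[0,0,-70,0],[-40,0,-110,0],[-90,0,-110,0],[-140,0,-110,0],[-180,0,-110,0]]' 40 30
python3 -m inch '[[-50,0,0,0],[-100,0,0,0],[-100,0,0,0],[-100,0,0,0],[-100,0,0,0]]'
python3 - <<'E'
from h import *
for n in("top","scene"):
    A,_=snap(n,n[0]+"7")
    H=toh(cloud(n,np.load(f"pics/{n[0]}7.npz")["d"])); hsv=cv2.cvtColor(A,cv2.COLOR_RGB2HSV)
    x,y,z=H[...,0],H[...,1],H[...,2]; w=(abs(x)<.045)&(abs(y+.045)<.04)
    q=w&(z>.052)&(z<.066)&(hsv[...,0]<28)&(hsv[...,1]>110); c,r=cv2.minEnclosingCircle((H[q][:,:2]*1000).astype(np.float32))
    q2=q&(np.hypot(x-x[q].mean(),y-y[q].mean())<.024)&(abs(z-np.median(z[q]))<.004)
    pl=np.linalg.lstsq(np.c_[x[q2],y[q2],np.ones(q2.sum())],z[q2],rcond=None)[0]
    print(n,"flange",np.round(c,1),round(r,1),"z",np.median(z[q2]).round(4),"tilt deg",np.degrees(pl[:2]).round(2))
    q=w&(z>.08)&(z<.095); print("stub top",(H[q].mean(0)*1000).round(1),(H[q].max(0)*1000).round(1)[2])
    q=(x<-.015)&(x>-.09)&(y>.036)&(y<.052)&(z>.025)&(z<.1); print("lever slope",np.polyfit(x[q],z[q],1)[0],(H[q].max(0)*1000).round(1))
    q=(abs(x)<.02)&(y>-.005)&(y<.025)&(z>.07)&(z<.083); print("post",(H[q].mean(0)*1000).round(1))
A=np.load("pics/t7.npz")["im"];B=np.load("pics/s7.npz")["im"]
A=cv2.resize(A[175:260,140:260],None,fx=5,fy=5,interpolation=cv2.INTER_CUBIC)
B=cv2.resize(B[140:240,280:400],None,fx=5,fy=5,interpolation=cv2.INTER_CUBIC)
cv2.imwrite("pics/c7.png",cv2.resize(np.vstack([A,B]),None,fx=.64,fy=.64)[:,:,::-1])
print(ctrl.observe()["t"])
E
```

```text
t: 16.25
position: [0.5445, -0.0666, 0.1889]
eef_rot: [0.733, 0.681, 0.0, 0.0]
force: [1.3, -0.5, -0.5]
width: 0.0403
t: 16.75
position: [0.5375, -0.1634, 0.1884]
eef_rot: [0.732, 0.681, -0.0, -0.0]
force: [-0.3, 0.2, -0.0]
width: 0.0398
top flange [ -1.2 -45.1] 29.9 z 0.0548 tilt deg [-0.12  0.06]
stub top [ -1.4 -45.   84. ] 88.3
lever slope -0.05137026150304751 [-15.3  51.9  48.7]
post [-0.8  7.8 75.6]
scene flange [  5.5 -46.2] 31.8 z 0.0558 tilt deg [-0.53  0.44]
stub top [  5.5 -46.9  84.5] 88.3
lever slope -0.06036664612196894 [-16.2  51.6  51.2]
post [ 5.7  6.4 75.8]
16.85
```

View pics/c7.png

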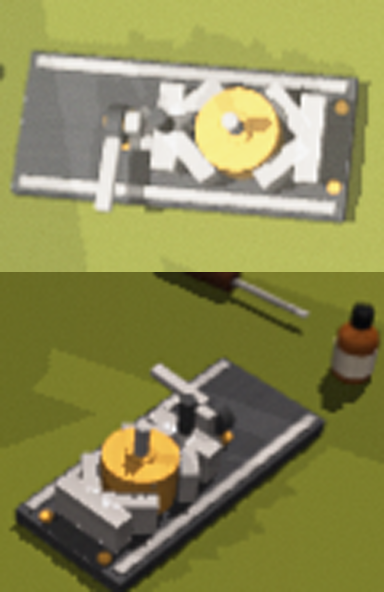

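The lid is flush (flange top 55–56 mm, expected 56) and level within about 0.5°. The lever is flat and the jaw has not moved, so I'm handing in.

```bash
python3 -c "
from plant import ctrl
print(ctrl.hand_in())"
```

```text
the job is handed in; nothing more can be done
None
```

The job is done and handed in at about 17 s of the 64 s allowed. I pulled the jaw closed by its post until it was tight on the barrel. I then flipped the cam lever down to its stop, pressed the lid home past the catches, let go and backed the arm away.

**Last checks:**
- **Lid:** the flange top is at 55–56 mm (56 expected) and level within about 0.7°. It is centred on the barrel within about 1 mm.
- **Barrel:** its centre was at holder y −45.2 to −45.7 mm once clamped, against the seat at −45. The jaw did not move when the lid was pressed on.
- **Lever:** it lies flat at about 1.5 rad.
- **Forces:** the highest wrist forces I read were about 30 N, on the lever and the jaw, and about 23 N on the lid. I only read force at the end of each move.

**What disagreed:**
- **Camera offset:** the scene camera reads about 5–6 mm further along x than the top camera. Gripping the post and the lid agreed with the top camera, so I used that one.
- **Jaw travel:** the jaw moved about 39 mm rather than the nominal 44. It probably started partly closed, since the barrel is home in the fixed V.
- **Bystanders:** I did not measure the clock movement, screwdriver, oil bottle or loupe again afterwards. I steered clear of them and saw no sign of contact.

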